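# Feel for the hidden lid release of a bench centrifuge

## Task

The bench centrifuge has no power and its lid must be let go by hand. With the fingers closed, touch the light grey front rail at its left end (beside the blue cheek), feel along it to the right until the fingertips drop into the notch, and press the dark tab inside the notch all the way down so that the lid pops ajar. Then draw the hand clear; grasp nothing and leave the bottle, the cap and the tube rack where they stand.

Things in the scene. Friction and masses are not known exactly. Their poses are not given: they have to be found in the camera images.
- centrifuge: Low cream bench centrifuge, 410 mm wide (y), 325 mm deep; origin on the bench, 120 mm behind the rail's middle; x away from the robot, y left, z up. A flat deck, 120 mm high, lies before and behind the grey rail: it ends 25 mm in front of the rail's middle; 90 mm behind it begins the raised body, 18 mm higher than the rail, with the lid 19 mm higher still.
- edge (a point): Middle of the visible top of the light grey front rail, 147 mm above the bench, level. y runs along the rail (left seen from the robot), x across it away from the robot. The rail is 20 mm thick and visible for 200 mm (y -100 to +100) between two end cheeks, left (+y) blue, right cream, 32 mm thick and 3 mm higher than the rail. Its top is 27 mm above the deck.
- left_end (a point): Left end of the rail's visible top, at the blue cheek (edge's y = +100 mm). The rail has one notch, cut from above through its thickness, 46 mm long; its centre lies anywhere from edge's y = -70 to +20 mm, so y above 45 mm is always solid rail. A dark tab (44 mm long, 18 mm thick) fills the notch's bottom, its flat top 10 mm below the rail's top.
- release (a joint): Travel of the dark release tab in the notch (m): 0 up (start), 0.008 fully down against its stop. It moves straight down, resists with about 3 to 4 N all the way, has no return spring and stays where it is left.
- lid_front (a point): Middle of the front upper edge of the lid (cream plate, round window, 195 mm deep, 360 mm wide, hinged at its far edge): 183 mm above the bench when shut. The tab drives the lid: this edge rises in proportion as the tab goes down, by about 31 mm in all, and stays up.
- bottle: Bystander: loose glass bottle with a blue cap, 70 mm diameter, 140 mm tall, upright; origin at the centre of its underside.
- cap: Bystander: loose blue screw cap lying on the deck behind the rail, near the right side of the machine, 46 mm diameter, 20 mm high; origin at the centre of its underside.
- rack: Bystander: loose red tube rack with white tubes, 120 x 80 mm, 47 mm high with the tubes; origin at the centre of its underside.

How it is judged (in metres and radians):
On the way, in this order (a step that is already met when the one before it is completed fails the run):
1. the fingertips touch the rail at its left end (more than 45 mm left of its middle), the tab still up (contact force between the fingers and anything else above 0.4 N and x of the grasp point in the frame of edge between -0.03 and 0.03 m and z of the grasp point in the frame of edge between -0.02 and 0.06 m and y of the grasp point in the frame of edge between 0.045 and 0.12 m and value of joint release below 0.001 m), for 0.05 s.
2. the fingertips, in the notch, hold the tab down by more than 6 mm (contact force between the fingers and anything else above 0.4 N and x of the grasp point in the frame of edge between -0.03 and 0.03 m and z of the grasp point in the frame of edge between -0.02 and 0.06 m and y of the grasp point in the frame of edge between -0.1 and 0.045 m and value of joint release above 0.006 m), for 0.1 s.
At the end, for the whole second after the job is handed in: the tab stays pressed by more than 6 of its 8 mm, the lid rests ajar (its front edge raised by over 20 mm), and bottle, cap and rack stand upright within 20 mm of where they began (value of joint release above 0.006 m and z of lid_front in the frame of centrifuge above 0.2035 m and velocity of joint release between -0.002 and 0.002 m/s and distance of each of bottle, cap, rack from where it was at the start of the episode below 0.02 m and angle between each of bottle, cap, rack's own z axis and vertical below 0.2 rad); the robot touches nothing.
It fails at once if the bottle is shoved by more than 20 mm, lifted or tipped (distance of bottle from where it was at the start of the episode above 0.02 m or angle between bottle's own z axis and vertical above 0.3 rad).
It fails at once if the cap is shoved by more than 20 mm, lifted or tipped (distance of cap from where it was at the start of the episode above 0.02 m or angle between cap's own z axis and vertical above 0.3 rad).
It fails at once if the rack is shoved by more than 20 mm, lifted or tipped (distance of rack from where it was at the start of the episode above 0.02 m or angle between rack's own z axis and vertical above 0.3 rad).
It also fails if it takes over 54 s, if anything falls off the work surface, if the arm or the gripper's body presses on something with over 40 N, if the wrist force passes 120 N, or if a joint passes its speed limit or range.

## Robot

A 6-joint arm with a two-finger parallel gripper is mounted at the origin on the work surface. World frame = base frame: x ahead of the robot, y to its left, z up, the work surface at z = 0. Lengths are in mm, angles in rad, forces in N, time in s.
With the tool pointing down it reaches from about 275 to 750 mm from the base axis. Payload 10.2 kg.
Tool frame: the origin (TCP) lies midway between the tips of the shut fingers; the grasp point (between the pads) lies 19 mm behind it (ctrl.tcp_to_grasp is the z of the grasp point in the tool frame, in mm); z points along the fingers, y is the direction in which the jaws open and shut (so a half turn about z gives the same grasp; the last joint's range is limited). The gripper opens to 85 mm and grips with 20 to 120 N. Pads are 22 mm wide; open, the fingers measure 114 mm over their backs; the gripper's body (76 mm by 85 mm) begins 54 mm behind the grasp point. The pads swing forward as they close: fully open they stand 13 mm farther back than shut.
Start: joints at [-1.345, 0.313, 1.498, -0, 1.331, -0.223], TCP at [227.778, -473.02, 231.294] pointing down, gripper open.
Joint ranges: [-2.94, 2.94], [-0.97, 2.17], [0.19, 2.56], [-1.23, 4.37], [0.02, 3.11], [-2.88, 2.88]. Speed limits (rad/s): [2.39, 2.39, 3.01, 3.14, 3.14, 3.14].

## Interface

Orientations are given as a unit quaternion [w, x, y, z].
In Python, from rig import sensors, capture, order, ctrl gives the robot as it stands. The module is installed in compiled form; this text tells all that it offers.
- The arm moves only by the tool play_rows, never from a script. Its argument "deltas" is a list of rows, each a list of 7 numbers: the shift along the world's x, y, z in units of 40 mm (1.0 is 40 mm), then the turn, a rotation vector about the world's x, y, z in units of 6 degrees (1.0 is 6 degrees), then the opening, from -1 (shut) to 1 (fully open). A call has 1 to 8 rows; each row shifts and turns the commanded pose from where the row before left it; what a row does not reach is not made up. A row lasts 1/12 s, in which the tool goes at most 41.7 mm and 7.16 degrees, less where a joint would pass 70% of its speed; a pose out of reach is approached as far as the arm can. A call is refused whole if a number of a shift passes 1 or a number of a turn 1, either way. A call with a gripper value outside its range is refused whole. The fingers move at their own pace and stop on an object; "squeeze" is the grip in N (left out, the last holds). Time passes only in rows, so rows that do not move let the fingers close. It gives the time, the measured TCP pose, the force and the opening at its end, in the units of the state.
- sensors.sense(): the state, without advancing time (a new reading comes with each control period).
- capture(name): name is "scene" or "top"; returns a dict with "pixels" (480x640x3 uint8, red, green, blue), "z_map" (480x640 float32, mm along the optical axis (not along the pixel's ray), 0 where there is no reading), "fx", "fy", "cx", "cy" (pixels), "eye" and "rotation" of the camera in the world. Camera axes: x right, y down, z forward; pixel columns grow to the right and rows downward; lengths in mm; the calibration is good to about 2 mm. A picture is of the moment at which its call begins.
- order.finish_job(): hands the job in, once; it reports no verdict.
The state is a dict: "time_s": time; "joints": joint angles; "dq": joint speeds; "tau": joint torques, N m; "eef_pos": TCP position; "ee_rot": TCP orientation; "force": force on the tool from outside, world axes, zero at the start; "wrist_torque": the same for the moment, N m; "grip_width": opening from 0.0 (shut) to 1.0 (fully open).
Only numpy, scipy, OpenCV 4.12 (cv2) and the standard library are available. Lean on these libraries where they do the work, as an engineer would, in place of code of your own. Each camera call takes 0.05 s, during which the arm holds its last target. There are 200 camera calls.

## Working session

There is one attempt and no reset: what is moved stays moved. The work goes in short steps, Python scripts to look and compute and a tool call to move; the robot and the scene stay as the last step left them, time stands still between calls to the robot, and variables do not carry over. Pictures are saved under pics/ and viewed, about 8 in all and at most 12, crops included, and the job is handed in when it is done.

Besides the shell and the picture viewer there is one more tool, called after ">>>" by a JSON object that holds its "name" and its "arguments", one argument or row to a line. play_rows: Moves the arm, as the interface text tells. Its arguments: {"type":"object","properties":{"deltas":{"type":"array","items":{"type":"array","items":{"type":"number"}}},"squeeze":{"type":"number"}},"required":["deltas"]}

```bash
mkdir -p pics; cat > h.py <<'E'
import numpy as np, cv2
from rig import sensors, capture, order, ctrl
def grab(n,f):
    c=capture(n); cv2.imwrite(f'pics/{f}.png',c['pixels'][:,:,::-1]); np.savez(f'pics/{f}.npz',**c); return c
def world(c):
    z=c['z_map'].astype(float); v,u=np.mgrid[0:480,0:640]
    p=np.stack([(u-c['cx'])/c['fx']*z,(v-c['cy'])/c['fy']*z,z],-1)
    w=p@np.array(c['rotation']).T+np.array(c['eye']); w[z==0]=np.nan; return w
E
python3 - <<'E'
from h import *
for n in('scene','top'):
    c=grab(n,n+'0'); print(n,c['eye'],c['rotation'],c['fx'])
s=sensors.sense(); print(s, ctrl.tcp_to_grasp)
E
```

```text
scene [1336.03902051  370.78329322  695.68238943] [-0.24430433  0.48337742  0.741857   -0.39536042] 468.31999966009766
top [ 321.85234994   -8.60906603 1281.96448996] [-0.07210083  0.7069072  -0.69981263  0.07311611] 527.4709273299969
{'time_s': 0.1, 'joints': array([-1.34538801e+00,  3.13449102e-01,  1.49834091e+00,  3.23170353e-05,
        1.33099274e+00, -2.23415273e-01]), 'dq': array([-0.00138568, -0.00102143, -0.00250205, -0.00142666,  0.00119346,
       -0.00101594]), 'tau': array([ 2.46304429e-03, -4.12893641e+01, -2.60144234e+01, -2.52675909e-04,
        2.98333849e-03, -1.15826299e-05]), 'eef_pos': array([ 227.74009696, -472.79130766,  230.77173053]), 'ee_rot': array([-5.95067516e-04,  9.74925854e-01,  2.22529157e-01,  1.51008578e-05]), 'force': array([-0.43822943, -0.08145991,  0.36938392]), 'wrist_torque': array([ 0.00411904, -0.00986822, -0.0309843 ]), 'grip_width': 0.999373550134821} -18.700000000000003
```

View pics/scene0.png

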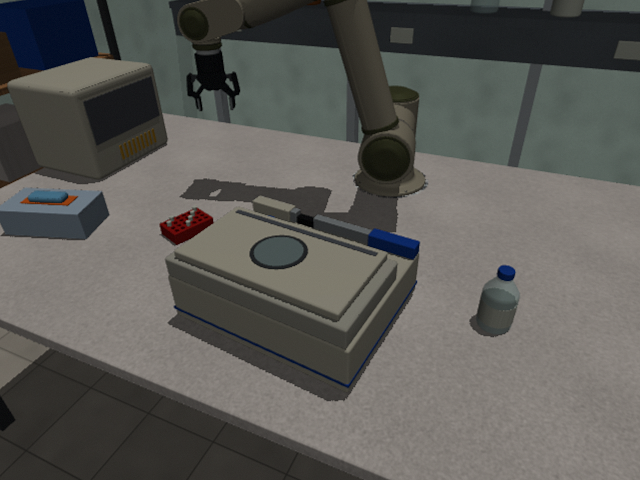

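View pics/top0.png

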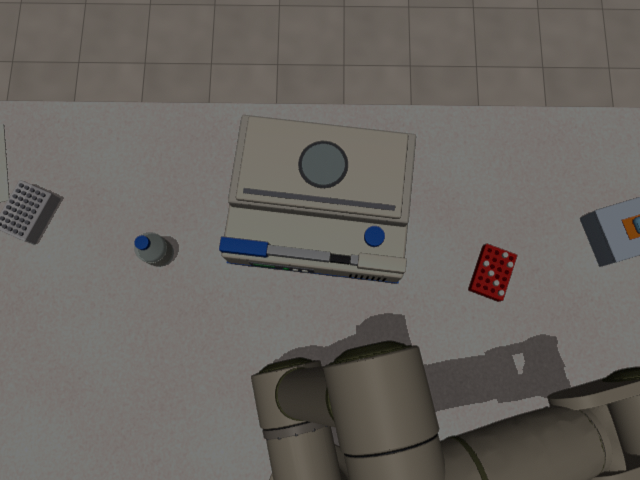

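The top view shows the blue cheek at (244,247), the rail from about (268,252) to (358,261), the dark notch near (341,258) and the cap at (374,236). The rack is at (493,272) and the bottle at (150,248). The rotation is given as a quaternion, so I'll measure with that.

```bash
sed -i "s/np.array(c\['rotation'\])/R.from_quat(np.roll(c['rotation'],-1)).as_matrix()/; 1a from scipy.spatial.transform import Rotation as R" h.py
python3 - <<'E'
from h import *
c=dict(np.load('pics/top0.npz')); w=world(c); px=c['pixels'].astype(int)
for u,v in[(244,247),(298,253),(341,258),(380,263),(374,236),(493,272),(150,248),(323,165),(298,235),(100,400)]: print((u,v),w[v,u].round(1),px[v,u])
z=w[...,2]; roi=np.zeros(z.shape,bool); roi[235:285,215:412]=1
m=roi&(z>138)&(z<158)&~((px[...,2]-px[...,0])>30)
blue=roi&(z>138)&(px[...,2]-px[...,0]>40)&(np.arange(640)[None]<300)
for n,k in(('m',m),('blue',blue)):
    P=w[k]; r=cv2.minAreaRect(P[:,:2].astype(np.float32)); print(n,k.sum(),np.median(P[:,2]),r,cv2.boxPoints(r).round(1).tolist())
# both parts together
P=w[m|blue][:,:2]; mu=P.mean(0); d=np.linalg.svd(P-mu,full_matrices=False)[2][0]; d*=np.sign(d[1]); print(mu,d,np.degrees(np.arctan2(-d[0],d[1])))
for u in range(262,368,3):
    v=int(round(252.5+(u-270)*0.108)); print(u,v,px[v,u],w[v,u].round(0), round(float((w[v,u,:2]-mu)@d),1))
im=c['pixels'][225:290,210:420,::-1]; cv2.imwrite('pics/crop.png',cv2.resize(im,None,fx=3.8,fy=3.8,interpolation=cv2.INTER_CUBIC))
E
```

```text
(244, 247) [535.1 163.9 151.8] [ 17  49 101]
(298, 253) [523.6  46.2 148.4] [ 99  99 100]
(341, 258) [514.8 -48.  140.9] [21 20 21]
(380, 263) [ 503.  -132.3  150.9] [119 118 108]
(374, 236) [ 564.7 -120.7  141.6] [17 49 99]
(493, 272) [ 500.8 -410.2   47.1] [116 112 110]
(150, 248) [538.  381.5 112.8] [77 80 79]
(323, 165) [710.8  -6.5 191.6] [74 81 81]
(298, 235) [569.8  48.3 120.4] [119 117 108]
(100, 400) [197.4 508.2  -0.8] [119 113 109]
m 1513 148.62415599862857 ((542.5208129882812, 13.28070068359375), (410.4429016113281, 73.74065399169922), 83.66831970214844) [[483.20001220703125, -186.60000610351562], [556.5, -194.8000030517578], [601.7999877929688, 213.1999969482422], [528.5, 221.3000030517578]]
blue 669 150.29455784559673 ((537.6127319335938, 166.99002075195312), (103.85602569580078, 30.766921997070312), 83.8189926147461) [[516.7000122070312, 117.0], [547.2999877929688, 113.69999694824219], [558.5, 217.0], [527.9000244140625, 220.3000030517578]]
[521.3246985   15.69076118] [0.10818074 0.99413124] -6.21045356830325
262 252 [ 20  51 102] [525. 124. 151.] 108.5
265 252 [19 48 
[... 821 characters left out ...]
58 [101 101 102] [513.  -6. 152.] -22.8
325 258 [101 101 102] [513. -13. 147.] -29.2
328 259 [102 102 102] [511. -19. 151.] -36.0
331 259 [22 21 23] [513. -26. 138.] -42.5
334 259 [21 21 22] [513. -33. 138.] -49.0
337 260 [23 22 23] [511. -39. 138.] -55.8
340 260 [23 22 23] [511. -46. 138.] -62.3
343 260 [23 22 23] [511. -52. 140.] -68.8
346 261 [24 22 23] [509. -59. 137.] -75.7
349 261 [30 29 30] [509. -66. 138.] -82.2
352 261 [101 101 102] [506. -71. 153.] -88.2
355 262 [100 100 101] [505. -78. 147.] -95.1
358 262 [104 101  93] [504. -84. 152.] -101.4
361 262 [119 120 111] [505. -91. 150.] -108.0
364 263 [118 119 110] [503. -98. 150.] -114.7
367 263 [118 119 110] [ 503. -104.  150.] -121.1
```

View pics/crop.png

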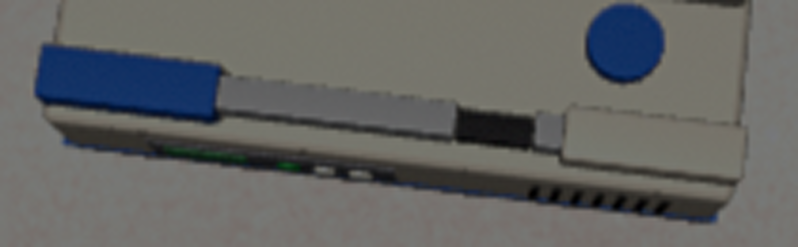

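The crop shows the rail between the blue cheek's right edge (218,95) and the cream cheek (562,130), with the notch from x=455 to 533. That puts the notch close to the rail's right end. Next I'll fit the rail's centreline and ends.

```bash
python3 - <<'E'
from h import *
c=dict(np.load('pics/top0.npz')); px=c['pixels'].astype(int); w=world(c)
# colour only; intersect pixel rays with plane z=147
v,u=np.mgrid[0:480,0:640]; Rm=R.from_quat(np.roll(c['rotation'],-1)).as_matrix()
ray=np.stack([(u-c['cx'])/c['fx'],(v-c['cy'])/c['fy'],np.ones(u.shape)],-1)@Rm.T
P=lambda z: c['eye']+ray*((z-c['eye'][2])/ray[...,2])[...,None]
roi=np.zeros(u.shape,bool); roi[242:270,262:362]=1
g=roi&(abs(px[...,0]-px[...,2])<6)&(px[...,0]>85)&(w[...,2]>138)
k=roi&(px.max(-1)<45)&(w[...,2]>132)
Q=P(147)[g][:,:2]; r=cv2.minAreaRect(Q.astype(np.float32)); print('rail',g.sum(),r,cv2.boxPoints(r).round(1).tolist())
K=P(137)[k][:,:2]; r2=cv2.minAreaRect(K.astype(np.float32)); print('notch',k.sum(),r2)
print('rail z',np.median(w[g][:,2]),'tab z',np.median(w[k][:,2]))
cen=np.array(r[0]); d=np.array([.108,.994]); n=np.array([.994,-.108])
print('notch in rail frame: x',(np.array(r2[0])-cen)@n,'y',(np.array(r2[0])-cen)@d)
E
```

```text
rail 585 ((522.5608520507812, 15.094985961914062), (198.4844512939453, 18.958101272583008), 83.74703979492188) [[502.29998779296875, -82.5], [521.2000122070312, -84.5999984741211], [542.7999877929688, 112.69999694824219], [523.9000244140625, 114.80000305175781]]
notch 160 ((519.7398071289062, 25.013404846191406), (187.57688903808594, 17.342018127441406), 85.6476821899414)
rail z 147.69675805919405 tab z 137.6958288059417
notch in rail frame: x -3.8753078918457033 y 9.554235519409179
```

>>> {"name": "play_rows", "arguments": {
  "deltas": [
    [0.5,0.8,0.5,0,0,0.97,-1],
    [0.5,0.9,0.5,0,0,0.97,-1],
    [0.6,0.9,0,0,0,0.97,-1],
    [0.6,0.9,0,0,0,0.97,-1],
    [0.6,0.9,0,0,0,0.97,-1],
    [0.6,0.9,0,0,0,0.97,-1],
    [0.6,0.9,0,0,0,0.97,-1],
    [0.6,0.9,0,0,0,0.97,-1]
  ],
  "squeeze": 20
}}

```text
time_s: 0.77
eef_pos: [404.7, -199.0, 269.0]
ee_rot: [-0.0, 0.806, 0.592, 0.0]
force: [1.1, -0.4, -0.1]
grip_width: -0.002
```

The fit gives a 198 x 19 mm rail, which agrees with the stated 200 x 20 mm. Its middle is at about (522.5, 15), yaw 83.75°. The notch runs from world y ≈ -23 to -69. The automatic notch mask picked up shadow, so I'll use the row scan for that.

>>> {"name": "play_rows", "arguments": {
  "deltas": [
    [0.4,0.95,0,0,0,0.95,-1],
    [0.4,0.95,0,0,0,0.95,-1],
    [0.4,0.95,0,0,0,0,-1],
    [0.4,0.95,0,0,0,0,-1],
    [0.4,0.95,0,0,0,0,-1],
    [0.4,0.95,0,0,0,0,-1],
    [0.4,0.95,0,0,0,0,-1],
    [0,0,0,0,0,0,-1]
  ]
}}

```text
time_s: 1.43
eef_pos: [517.1, 70.6, 268.4]
ee_rot: [-0.001, 0.743, 0.669, 0.0]
force: [-0.4, -0.2, -0.1]
grip_width: -0.0
```

>>> {"name": "play_rows", "arguments": {
  "deltas": [
    [0,0,0,0,0,0,-1],
    [0,0,0,0,0,0,-1]
  ]
}}

```text
time_s: 1.6
eef_pos: [515.9, 64.7, 268.6]
ee_rot: [-0.0, 0.745, 0.667, -0.0]
force: [-0.1, -0.3, -0.5]
grip_width: 0.003
```

>>> {"name": "play_rows", "arguments": {
  "deltas": [
    [0.35,0.5,0,0,0,0,-1],
    [0,0,-0.5,0,0,0,-1],
    [0,0,-0.5,0,0,0,-1],
    [0,0,-0.5,0,0,0,-1],
    [0,0,-0.5,0,0,0,-1],
    [0,0,-0.5,0,0,0,-1],
    [0,0,-0.2,0,0,0,-1],
    [0,0,0,0,0,0,-1]
  ]
}}

```text
time_s: 2.27
eef_pos: [529.3, 83.8, 159.6]
ee_rot: [-0.001, 0.746, 0.666, -0.001]
force: [0.2, -1.1, 0.7]
grip_width: -0.001
```

>>> {"name": "play_rows", "arguments": {
  "deltas": [
    [0,0,0,0,0,0,-1],
    [0,0,0,0,0,0,-1],
    [0,0,0,0,0,0,-1]
  ]
}}

```text
time_s: 2.52
eef_pos: [530.7, 84.7, 162.2]
ee_rot: [0.001, 0.745, 0.667, 0.001]
force: [0.5, -0.0, -0.1]
grip_width: -0.001
```

```bash
python3 - <<'E'
from h import *
a=grab('scene','s1')['pixels']; b=grab('top','t1')['pixels']
A=cv2.resize(a[150:300,150:450],(800,400)); B=cv2.resize(b[180:300,200:440],(800,400))
cv2.imwrite('pics/j1.png',cv2.resize(np.vstack([A,B]),(600,600))[:,:,::-1])
E
```

```text
(no output)
```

View pics/j1.png

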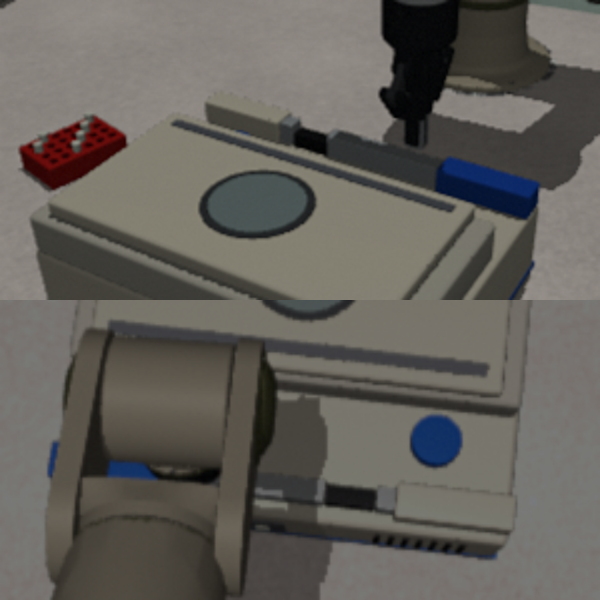

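The picture shows the closed fingertips at (415,145) just above the rail, right of the blue cheek at (440,170). The notch is at (312,140) and the cap is clear. Now I'll lower onto the rail.

>>> {"name": "play_rows", "arguments": {
  "deltas": [
    [0,0,-0.2,0,0,0,-1],
    [0,0,-0.1,0,0,0,-1],
    [0,0,0,0,0,0,-1],
    [0,0,0,0,0,0,-1]
  ]
}}

```text
time_s: 2.95
eef_pos: [530.0, 85.0, 148.6]
ee_rot: [-0.0, 0.745, 0.667, -0.0]
force: [-0.2, -0.6, 0.7]
grip_width: -0.003
```

>>> {"name": "play_rows", "arguments": {
  "deltas": [
    [0,0,-0.05,0,0,0,-1],
    [0,0,0,0,0,0,-1],
    [0,0,0,0,0,0,-1]
  ]
}}

```text
time_s: 3.2
eef_pos: [530.2, 85.0, 147.1]
ee_rot: [0.0, 0.745, 0.667, 0.0]
force: [0.6, -0.3, -0.4]
grip_width: 0.002
```

>>> {"name": "play_rows", "arguments": {
  "deltas": [
    [0,0,-0.03,0,0,0,-1],
    [0,0,0,0,0,0,-1],
    [0,0,0,0,0,0,-1]
  ]
}}

```text
time_s: 3.45
eef_pos: [530.3, 85.0, 147.0]
ee_rot: [0.0, 0.745, 0.667, 0.0]
force: [-3.3, -0.5, 10.6]
grip_width: -0.0
```

The rail is touched: 10.6 N at z 147, as it should be. I'll ease the load and slide right.

>>> {"name": "play_rows", "arguments": {
  "deltas": [
    [0,0,0.01,0,0,0,-1],
    [-0.022,-0.2,0,0,0,0,-1],
    [-0.022,-0.2,0,0,0,0,-1],
    [-0.022,-0.2,0,0,0,0,-1],
    [-0.022,-0.2,0,0,0,0,-1],
    [-0.022,-0.2,0,0,0,0,-1],
    [-0.022,-0.2,0,0,0,0,-1]
  ]
}}

```text
time_s: 4.03
eef_pos: [525.4, 37.1, 147.1]
ee_rot: [0.0, 0.745, 0.667, 0.001]
force: [-0.5, 5.1, 5.9]
grip_width: -0.002
```

>>> {"name": "play_rows", "arguments": {
  "deltas": [
    [-0.022,-0.2,0,0,0,0,-1],
    [-0.022,-0.2,0,0,0,0,-1],
    [-0.022,-0.2,0,0,0,0,-1],
    [-0.022,-0.2,0,0,0,0,-1],
    [0,0,0,0,0,0,-1]
  ]
}}

```text
time_s: 4.45
eef_pos: [521.8, 3.9, 147.1]
ee_rot: [0.001, 0.745, 0.667, 0.001]
force: [-1.1, -3.0, 5.6]
grip_width: -0.002
```

Still on solid rail at about 6 N. I'll keep going in smaller steps; the drop should come near world y ≈ -34.

>>> {"name": "play_rows", "arguments": {
  "deltas": [
    [-0.016,-0.15,0,0,0,0,-1],
    [-0.016,-0.15,0,0,0,0,-1],
    [-0.016,-0.15,0,0,0,0,-1],
    [-0.016,-0.15,0,0,0,0,-1],
    [0,0,0,0,0,0,-1]
  ]
}}

```text
time_s: 4.87
eef_pos: [519.3, -19.7, 147.0]
ee_rot: [0.001, 0.745, 0.667, 0.001]
force: [-0.2, -1.1, 6.1]
grip_width: -0.0
```

>>> {"name": "play_rows", "arguments": {
  "deltas": [
    [-0.016,-0.15,0,0,0,0,-1],
    [-0.016,-0.15,0,0,0,0,-1],
    [0,0,0,0,0,0,-1]
  ]
}}

```text
time_s: 5.12
eef_pos: [517.5, -31.8, 146.3]
ee_rot: [0.0, 0.745, 0.667, -0.0]
force: [-0.5, 0.4, -0.8]
grip_width: -0.002
```

>>> {"name": "play_rows", "arguments": {
  "deltas": [
    [-0.014,-0.125,0,0,0,0,-1],
    [0,0,0,0,0,0,-1]
  ]
}}

```text
time_s: 5.28
eef_pos: [516.8, -36.6, 146.0]
ee_rot: [-0.0, 0.745, 0.667, -0.0]
force: [-0.0, 0.5, 0.1]
grip_width: 0.003
```

>>> {"name": "play_rows", "arguments": {
  "deltas": [
    [-0.014,-0.125,0,0,0,0,-1],
    [0,0,0,0,0,0,-1],
    [0,0,0,0,0,0,-1]
  ]
}}

```text
time_s: 5.53
eef_pos: [516.4, -41.2, 146.1]
ee_rot: [-0.0, 0.745, 0.667, -0.0]
force: [0.3, 0.4, 0.4]
grip_width: 0.001
```

The fingertips dropped at y ≈ -32: the load went to 0 and z fell to 146, which agrees with the picture. I'll centre at y ≈ -46 and press.

>>> {"name": "play_rows", "arguments": {
  "deltas": [
    [-0.014,-0.12,0,0,0,0,-1],
    [0,0,-0.1,0,0,0,-1],
    [0,0,-0.1,0,0,0,-1],
    [0,0,0,0,0,0,-1],
    [0,0,0,0,0,0,-1]
  ]
}}

```text
time_s: 5.95
eef_pos: [515.7, -45.7, 137.8]
ee_rot: [-0.0, 0.745, 0.667, -0.0]
force: [0.5, -0.1, 0.8]
grip_width: 0.001
```

>>> {"name": "play_rows", "arguments": {
  "deltas": [
    [0,0,-0.05,0,0,0,-1],
    [0,0,-0.05,0,0,0,-1],
    [0,0,0,0,0,0,-1],
    [0,0,0,0,0,0,-1]
  ]
}}

```text
time_s: 6.28
eef_pos: [515.8, -45.7, 134.1]
ee_rot: [-0.0, 0.745, 0.667, -0.0]
force: [-0.6, 0.4, -0.7]
grip_width: -0.001
```

>>> {"name": "play_rows", "arguments": {
  "deltas": [
    [0,0,-0.05,0,0,0,-1],
    [0,0,0,0,0,0,-1]
  ]
}}

```text
time_s: 6.45
eef_pos: [515.8, -45.8, 132.0]
ee_rot: [-0.0, 0.745, 0.667, -0.0]
force: [-0.5, -0.5, -0.9]
grip_width: -0.001
```

>>> {"name": "play_rows", "arguments": {
  "deltas": [
    [0,0,-0.05,0,0,0,-1],
    [0,0,-0.025,0,0,0,-1],
    [0,0,0,0,0,0,-1],
    [0,0,0,0,0,0,-1]
  ]
}}

```text
time_s: 6.78
eef_pos: [515.8, -45.8, 129.1]
ee_rot: [-0.0, 0.745, 0.667, -0.0]
force: [-0.3, 1.1, 0.8]
grip_width: 0.003
```

```bash
python3 - <<'E'
from h import *
print(sensors.sense()['force'],sensors.sense()['eef_pos'])
a=grab('scene','s2')['pixels']; b=grab('top','t2')['pixels']
A=cv2.resize(a[150:300,150:450],(800,400)); B=cv2.resize(b[180:300,200:440],(800,400))
cv2.imwrite('pics/j2.png',cv2.resize(np.vstack([A,B]),(600,600))[:,:,::-1])
E
```

```text
[-0.29279221  1.14565138  0.81078004] [515.82782849 -45.79797792 129.07917312]
```

View pics/j2.png

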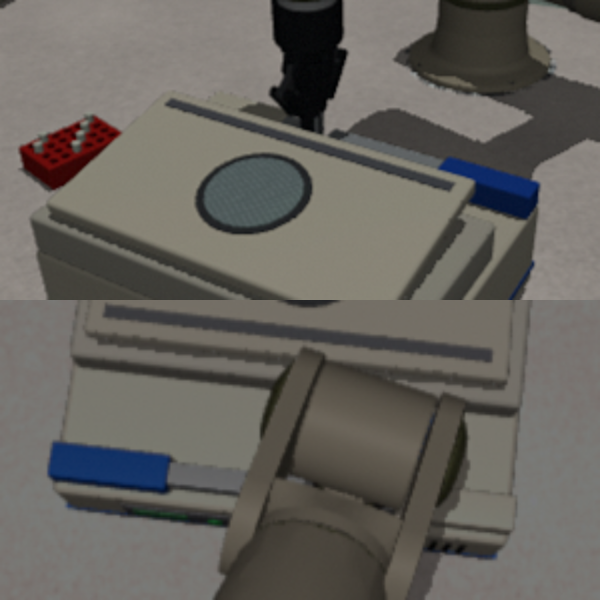

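The picture shows the lid's front edge already raised (it now hides the notch) and the fingers in the notch at (312,125). The bystanders haven't moved. I'll press firmly to the stop and hold.

>>> {"name": "play_rows", "arguments": {
  "deltas": [
    [0,0,-0.03,0,0,0,-1],
    [0,0,0,0,0,0,-1],
    [0,0,0,0,0,0,-1]
  ]
}}

```text
time_s: 7.13
eef_pos: [515.9, -45.8, 129.0]
ee_rot: [0.0, 0.745, 0.667, 0.0]
force: [-4.1, 1.4, 10.7]
grip_width: 0.001
```

>>> {"name": "play_rows", "arguments": {
  "deltas": [
    [0,0,-0.02,0,0,0,-1],
    [0,0,0,0,0,0,-1],
    [0,0,0,0,0,0,-1],
    [0,0,0,0,0,0,-1]
  ]
}}

```text
time_s: 7.47
eef_pos: [516.0, -45.8, 128.9]
ee_rot: [0.001, 0.745, 0.667, 0.0]
force: [-6.1, 2.1, 17.5]
grip_width: 0.002
```

The tab is hard on its stop at z 129 (8 mm down) with 17 N held. Now straight up, then back toward the robot.

>>> {"name": "play_rows", "arguments": {
  "deltas": [
    [0,0,0.2,0,0,0,-1],
    [0,0,0.4,0,0,0,-1],
    [0,0,0.6,0,0,0,-1],
    [0,0,0.6,0,0,0,-1],
    [0,0,0.6,0,0,0,-1],
    [-0.3,-0.2,0.4,0,0,0,-1],
    [-0.5,-0.5,0,0,0,0,-1],
    [-0.5,-0.5,0,0,0,0,-1]
  ]
}}

```text
time_s: 8.13
eef_pos: [463.5, -94.1, 240.0]
ee_rot: [0.001, 0.744, 0.668, 0.0]
force: [-0.3, -0.6, -1.2]
grip_width: 0.001
```

>>> {"name": "play_rows", "arguments": {
  "deltas": [
    [-0.5,-0.7,0,0,0,0,-1],
    [-0.5,-0.7,0,0,0,0,-1],
    [-0.5,-0.7,0,0,0,0,-1],
    [-0.4,-0.7,0,0,0,0,-1],
    [-0.2,-0.4,0,0,0,0,-1],
    [0,0,0,0,0,0,-1],
    [0,0,0,0,0,0,-1],
    [0,0,0,0,0,0,-1]
  ]
}}

```text
time_s: 8.8
eef_pos: [380.1, -221.3, 239.2]
ee_rot: [-0.0, 0.745, 0.667, 0.0]
force: [0.7, 0.3, -0.1]
grip_width: -0.005
```

```bash
python3 - <<'E'
from h import *
s=sensors.sense(); print(s['eef_pos'],s['force'])
a=grab('scene','s3')['pixels']; c=grab('top','t3'); b=c['pixels']; w=world(c); w0=world(dict(np.load('pics/top0.npz')))
for n,x in(('before',w0),('after',w)):
    k=(abs(x[...,1]+46+.108*0)<15)&(abs(x[...,0]-516)<5); print(n,'tab z',np.nanmedian(x[k][:,2]))
    L=np.array([625,4]); k=(abs(x[...,1]-4)<100)&(abs(x[...,0]-640)<6); print(n,'lid front z',np.nanmedian(x[k][:,2]))
def blob(px,x,box,f):
    m=np.zeros(px.shape[:2],bool); m[box[0]:box[1],box[2]:box[3]]=1; m&=f(px.astype(int)); return np.nanmedian(x[m],0).round(1)
B=lambda p:p[...,2]-p[...,0]>40; Rd=lambda p:p[...,0]-p[...,2]>40
p0=np.load('pics/top0.npz')['pixels']
for n,bx,f in(('cap',(220,250,360,390),B),('bottle',(225,260,130,165),B),('rack',(235,310,460,525),Rd)): print(n,blob(p0,w0,bx,f),blob(b,w,bx,f))
A=cv2.resize(a[150:350,150:550],(800,400)); Bm=cv2.resize(b[100:320,120:540],(800,400))
cv2.imwrite('pics/j3.png',cv2.resize(np.vstack([A,Bm]),(600,600))[:,:,::-1])
E
```

```text
[ 380.07821327 -221.31424687  239.15112229] [ 0.70820204  0.34970915 -0.06172983]
before tab z 137.6460811889574
before lid front z 184.701308500084
after tab z 129.9741104026474
after lid front z 211.90941879061916
cap [ 565.8 -120.9  140.5] [ 565.7 -121.   140.3]
bottle [546.1 393.  140.6] [546.  393.1 140.4]
rack [ 500.8 -413.9   35.8] [ 509.3 -419.2   35.7]
```

View pics/j3.png

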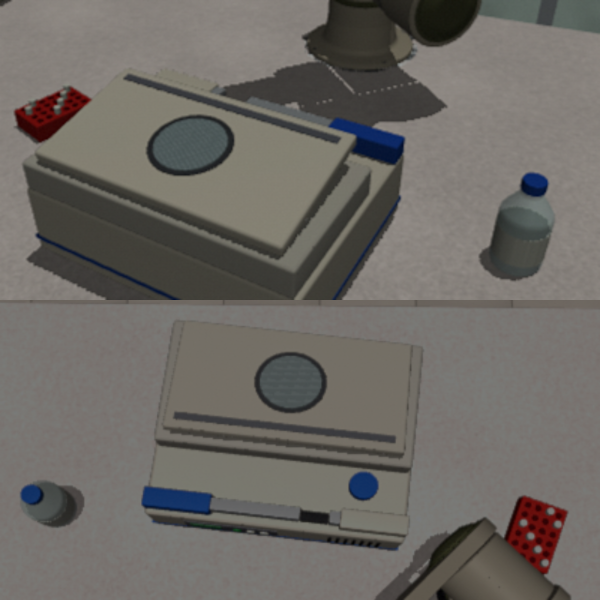

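The lid is ajar, the tab is down and the hand is clear. The rack's apparent shift is probably the arm covering its corner in the top view (485,560), so I'll check that on its unobstructed corner before handing in.

```bash
python3 - <<'E'
from h import *
for n in('top','scene'):
    a,b=[np.load(f'pics/{n[0] if i else n}{3 if i else 0}.npz') ['pixels'].astype(int) for i in(0,1)]
    f=lambda p:(p[...,0]-p[...,2]>40)&(p[...,0]-p[...,1]>40)
    bx=np.s_[235:272,490:525] if n=='top' else np.s_[195:250,150:225]
    A,B=f(a[bx]),f(b[bx]); print(n,A.sum(),B.sum(),(A^B).sum())
order.finish_job()
E
```

```text
top 495 499 6
scene 903 778 179
the job is handed in; nothing more can be done
```

The lid is ajar and the job is handed in; no verdict was reported. With the fingers shut I touched the rail at its left end (z 147, 10.6 N) and slid right at about 6 N. The tips dropped into the notch at y ≈ -32. I pressed the tab to its stop (z 129, 17 N) and drew the hand up and back.

**Tab and lid:** seen from above, the tab went from 137.6 to 130.0 mm. The lid's front rose from about 185 to 212 mm.

**Forces:** the wrist force is back to noise, so the hand is touching nothing. Partway down the tab, the force read near zero rather than the expected 3–4 N. The lid rose all the same, and the stop was felt clearly.

**Bottle and cap:** both are within 0.2 mm of where they began.

**Rack:** three checks did not agree:
- **Top view, whole rack:** the median point seemed to move about 10 mm, but the arm covers part of the rack in that picture.
- **Top view, unobstructed corner:** unchanged, with 6 of about 500 pixels differing.
- **Scene view:** 179 of about 900 red pixels differed. This is probably the raised lid or a shadow, but I did not check it before handing in.

My path stayed clear of the rack, so I take it as unmoved.

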